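Set a square-shank tool in the tilted setting stand and lock it

ROBOT

A 7-joint arm with a two-finger parallel gripper is mounted at the origin on the work surface. World frame = base frame: x ahead of the robot, y to its left, z up, the work surface at z = 0. Lengths are in m, angles in rad, forces in N, time in s.
With the tool pointing down it reaches from about 0.4 to 0.85 m from the base axis. Payload 10.4 kg.
Tool frame: the origin (TCP) lies at the very end of the fingers, on their centre line; the grasp point (between the pads) lies 19 mm behind it (bot.grip_depth is the z of the grasp point in the tool frame, in m); z points along the fingers, y is the line along which they close (so a half turn about z gives the same grasp; the last joint's range is limited). The gripper opens to 87 mm and grips with 3 to 60 N. Pads are 19 mm wide; open, the fingers measure 117 mm over their backs; the gripper's body (75 mm by 190 mm) begins 51 mm behind the grasp point.
Start: joints at [1.232, 0.332, -0.065, 1.46, 0.022, 1.35, -0.088], TCP at [0.194, -0.594, 0.223] pointing down, gripper open.
Joint ranges: [-2.6, 2.6], [-0.5, 2.12], [-1.47, 1.34], [0.16, 2.42], [-1.27, 4.41], [0.06, 2.06], [-2.6, 2.6]. Speed limits (rad/s): [2.22, 2.22, 2.79, 2.79, 3.14, 3.14, 3.14].

INTERFACE

Orientations are given as a rotation vector (axis times angle).
In Python, from cell import bot gives the robot as it stands.
- The arm moves only by the tool jog_arm, never from a script. Its argument "moves" is a list of rows, each a list of 3 entries, a list of its own where there are three numbers: the shift along the tool's x, y, z in m, then the turn about the tool's z in units of 8 degrees (1.0 is 8 degrees), then the gripper command: -1 is shut, 1 is fully open, values between are in proportion. In form: [[[tx, ty, tz], roll, grip], ...]. A call has 1 to 20 rows; each row shifts and turns the commanded pose from where the row before left it, along the tool's axes as they then stand; what a row does not reach is not made up. A row lasts 1/10 s, in which the tool goes at most 50 mm and 8.59 degrees, less where a joint would pass 70% of its speed; a pose out of reach is approached as far as the arm can. A call with a gripper value outside its range is refused whole. The fingers move at their own pace and stop on an object; "newtons" is the grip in N (left out, the last holds). Time passes only in rows, so rows that do not move let the fingers close. It gives the time, the measured TCP pose, the force, the opening and the grip force at its end, in the units of the state.
- bot.read_state(): the state, without advancing time (a new reading comes with each control period).
- bot.get_image(name): name is "scene" or "top" or "wrist"; returns a dict with "pixels" (420x560x3 uint8, red, green, blue), "depth" (420x560 float32, m along the optical axis (not along the pixel's ray), 0 where there is no reading), "camera_matrix" (3x3 intrinsics, pixels), "rvec" (rotation vector, rad) and "tvec" (3), from world to camera coordinates, as OpenCV has them; the wrist camera has in their place "T_tool_cam" (4x4, takes a point from camera to tool coordinates, whose origin is the TCP and whose axes are the flange's). Camera axes: x right, y down, z forward; pixel columns grow to the right and rows downward; lengths in m; the calibration is good to about 2 mm. A picture is of the moment at which its call begins: read the wrist's pose just before it.
- bot.finish_job(): hands the job in; it is judged then, once.
The state is a dict: "t": time; "q": joint angles; "joint_velocities": joint speeds; "joint_torque": joint torques, N m; "position": TCP position; "eef_rot": TCP orientation; "force": force on the tool from outside, world axes, zero at the start; "torque": the same for the moment, N m; "gripper_width": finger opening in m; "finger_force": force on a finger pad.
Only numpy, scipy, OpenCV 4.12 (cv2) and the standard library are available. Lean on these libraries where they do the work, as an engineer would, in place of code of your own. Each camera call takes 0.05 s, during which the arm holds its last target. There are 200 camera calls.

TASK

Take the square-headed tool out of the wooden rack and plug its square shank into the square socket of the tilted setting stand until its flange sits fully home on the block; then press the stand's black locking cap all the way down. Let go, and leave the other tools, boxes and loose pieces on the bench where they are.

Things in the scene. Friction and masses are not known exactly. Their poses are not given: they have to be found in the camera images.
- square_tool: Steel tool to move, 0.3-0.45 kg, the square-headed one. From its lower end up: shank 20 x 20 x 40 mm (lowest 5 mm tapers to 17), flange 34 x 34 x 6, head to grip 26 x 26 x 40, screw dia. 14 x 5. Origin: centre of the lower end; z to the head, x, y square to the flats. Starts upright in any of the rack's holes, square to the rack, flange on the rack. Any quarter turn fits the socket.
- square_tool_seat (a point): Centre of the underside of the square tool's flange, 40 mm above its origin, same axes. It coincides with socket_mouth when the tool is fully home.
- socket_block: Grey metal block 100 x 170 x 50 mm on the fixed green wedge-shaped stand (base 150 x 180 mm); its upper face is tilted 30 degrees from level, facing up and roughly towards the robot. Origin: centre of its underside, 45 mm above the table; x up the slope, y across it, z the face's normal (30 degrees from vertical): the line of plugging and pressing.
- socket_mouth (a point): Centre of the square socket's mouth, in the block's upper face (block frame x 0, y -40, z 50 mm), axes as the block's. Hole 22 x 22 mm, sides along x and y, chamfered 2 mm, 43 mm deep along -z.
- lock_cap_top (a point): Centre of the top of the round black locking cap (dia. 30 mm, 14 mm thick, on a stem in a steel collar dia. 34 x 6 mm), beside the socket at block frame x 0, y +40 mm; axes as the block's. Its top is 32 mm off the face when fully out, 20 mm when fully in.
- lock_cap (a joint): Travel of the locking cap along the block's -z: 0 m fully out, 0.012 m fully pressed in. It starts 0 to 3 mm in, slides stiffly (about 6 N) and stays where it is left.
- rack: Light wooden rack 70 x 230 x 50 mm, fixed on the table. Origin: centre of its underside; y along its length. Three square holes 23 mm wide at y -75, 0 and +75 mm, 46 mm deep, each holding one tool.
- round_tool: Steel tool with a round head dia. 28 x 36 mm, round flange dia. 36 mm and round shank dia. 20 mm. Like its neighbours it has a 40 mm shank and 6 mm flange and starts standing in a hole of the rack, flange on the rack. Origin: centre of the shank's lower end. Not to be used or moved.
- cone_tool: Steel tool with a pointed cone head (dia. 26 mm, 46 mm tall), round flange dia. 36 mm and round shank dia. 20 mm. Like its neighbours it has a 40 mm shank and 6 mm flange and starts standing in a hole of the rack, flange on the rack. Origin: centre of the shank's lower end. Not to be used or moved.
- chuck_key: Bystander: T-shaped chuck key lying flat, square body 90 x 16 x 16 mm along x, cross bar 120 mm along y. Origin: centre of the underside.
- insert_box_a: Bystander: red box 50 x 40 x 28 mm. Origin: centre of the underside.
- insert_box_b: Bystander: brown box 70 x 50 x 36 mm. Origin: centre of the underside.
- tool_bit_a: Bystander: steel bar 100 x 12 x 12 mm lying flat along x. Origin: centre of the underside.
- tool_bit_b: Bystander: steel bar 100 x 16 x 16 mm lying flat along x. Origin: centre of the underside.
- wrench: Bystander: wrench 170 mm long lying flat along x. Origin: underside, near its middle.
There are look-alikes about, which are no part of the job. What is shaped like the part that bears socket_block but turquoise is not meant. What is shaped like the square_tool but yellow is not meant.

How it is judged:
On the way, in this order (a step that is already met when the one before it is completed fails the run):
1. the square tool is fully home in the socket (z of square_tool_seat in the frame of socket_mouth below 0.003 m and x of square_tool_seat in the frame of socket_mouth between -0.004 and 0.004 m and y of square_tool_seat in the frame of socket_mouth between -0.004 and 0.004 m and angle between the z axis of square_tool and the z axis of socket_block, either way round below 0.08 rad), for 0.2 s.
2. then the locking cap is pressed all the way down while the tool is home (all of step 1 and value of joint lock_cap above 0.0105 m), for 0.2 s.
At the end, for the whole second after the job is handed in: The square tool stands at rest in the stand's socket, its flange within 3 mm of the block's face, centred within 4 mm and along the socket's axis within 0.08 rad; the locking cap is at least 10.5 of its 12 mm in (all of step 2 and linear speed of square_tool below 0.02 m/s); the robot touches nothing.
It fails at once if another tool, box or loose piece on the bench is shifted by more than 30 mm (distance of any of round_tool, cone_tool, chuck_key, insert_box_a, insert_box_b, tool_bit_a, tool_bit_b, wrench from where it was at the start of the episode above 0.03 m).
It also fails if it takes over 43 s, if anything falls off the work surface, if the arm or the gripper's body presses on something with over 40 N, if the wrist force passes 120 N, or if a joint passes its speed limit or range.

## Working session

There is one attempt and no reset: what is moved stays moved. The work goes in short steps, Python scripts to look and compute and a tool call to move; the robot and the scene stay as the last step left them, time stands still between calls to the robot, and variables do not carry over. Pictures are saved under pics/ and viewed, at most 10 in all, crops included, and the job is handed in when it is done.

Besides the shell and the picture viewer there is one more tool, called after ">>>" by a JSON object that holds its "name" and its "arguments". jog_arm: Moves the arm, as the interface text tells. Its arguments: {"type":"object","properties":{"moves":{"type":"array","items":{"type":"array"}},"newtons":{"type":"number"}},"required":["moves"]}

```bash
ls; mkdir -p pics; cat > h.py <<'E'
import numpy as np, cv2
from scipy.spatial.transform import Rotation as R
from cell import bot
def grab(n):
    s=bot.read_state(); im=bot.get_image(n); np.savez('pics/%s_last.npz'%n,**{k:np.asarray(v) for k,v in im.items()},pos=s['position'],rot=s['eef_rot']); return load(n)
def load(n):
    im=dict(np.load('pics/%s_last.npz'%n))
    if 'rvec' in im:
        Rc=R.from_rotvec(im['rvec'].ravel()).as_matrix(); im['Rwc']=Rc.T; im['c']=-Rc.T@im['tvec'].ravel()
    else:
        T=np.eye(4);T[:3,:3]=R.from_rotvec(im['rot']).as_matrix();T[:3,3]=im['pos'];T=T@im['T_tool_cam'];im['Rwc']=T[:3,:3];im['c']=T[:3,3]
    return im
def cloud(im):
    K=im['camera_matrix'];h,w=im['depth'].shape;v,u=np.mgrid[:h,:w];d=im['depth']
    P=np.stack([(u-K[0,2])/K[0,0]*d,(v-K[1,2])/K[1,1]*d,d],-1)@im['Rwc'].T+im['c']; P[d==0]=np.nan; return P
def ray(im,u,v,z):
    K=im['camera_matrix'];r=im['Rwc']@np.array([(u-K[0,2])/K[0,0],(v-K[1,2])/K[1,1],1]);return im['c']+r*(z-im['c'][2])/r[2]
E
python3 - <<'E'
from h import *
s=bot.read_state();print(s['position'],s['eef_rot'],R.from_rotvec(s['eef_rot']).as_matrix().round(3),s['q'],s['gripper_width'],bot.grip_depth)
for n in('scene','top'):
    im=grab(n);cv2.imwrite(f'pics/{n}0.png',cv2.resize(im['pixels'][:,:,::-1],(800,600)));print(n,im['c'],(im['depth']>0).mean())
E
```

```text
pics
[ 0.19397363 -0.5937266   0.22175126] [-3.10113296e+00 -4.93813634e-01  4.93325239e-04] [[ 0.951  0.311 -0.001]
 [ 0.311 -0.951  0.001]
 [-0.    -0.001 -1.   ]] [ 1.23239994  0.33286717 -0.06470165  1.46095311  0.02162658  1.34989303
 -0.08850352] 0.08739361248856724 -0.0187
scene [ 1.14297931 -0.49232603  0.78723526] 0.9918835034013606
top [0.42388148 0.01394898 1.43521035] 0.9960714285714286
```

View pics/scene0.png

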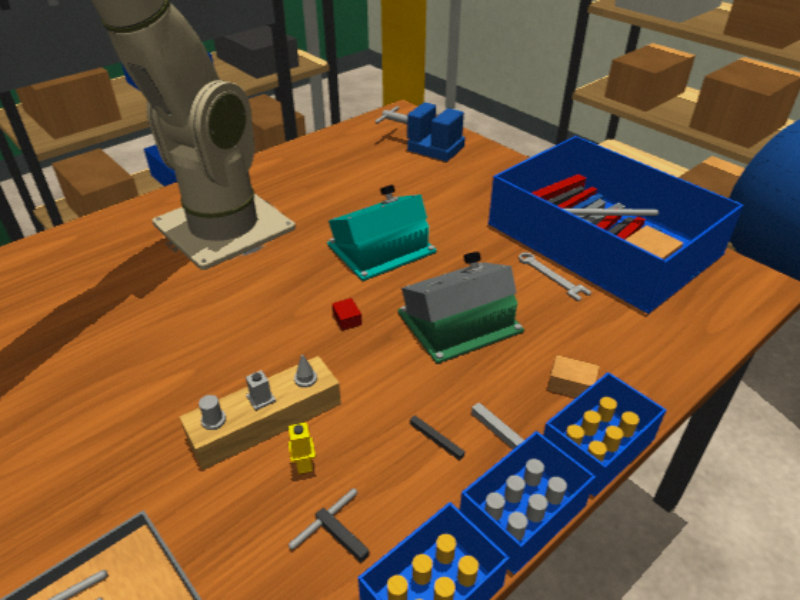

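View pics/top0.png

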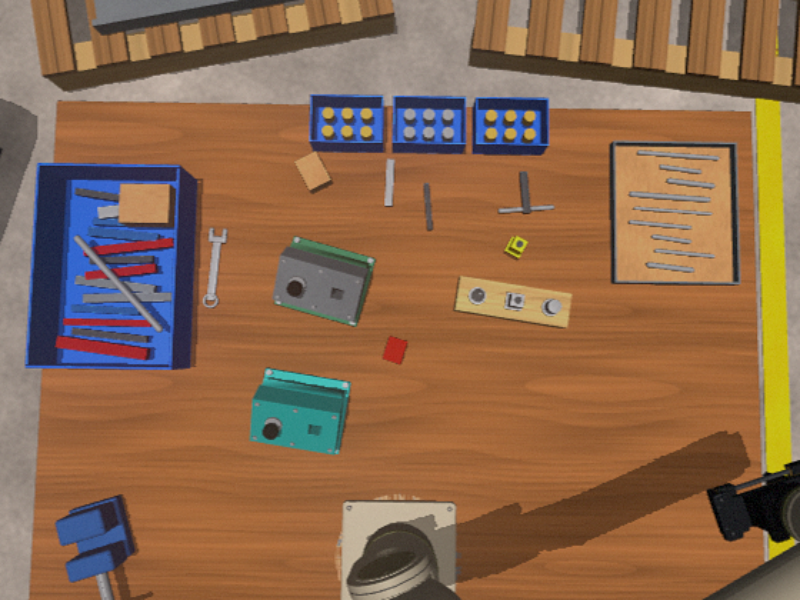

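The scene view shows the square tool in the rack's middle hole (258,388). The top view shows it at (515,299), the grey stand's socket at (336,294) and its black cap at (295,287). The yellow tool at (516,246) and the turquoise stand are the look-alikes. Next I measure from depth.

```bash
cat > m.py <<'E'
from h import *
for n in('top','scene'):
    im=load(n);P=cloud(im);x,y,z=P[...,0],P[...,1],P[...,2]
    def rect(m):
        p=P[m][:,:2].astype(np.float32);r=cv2.minAreaRect(p*1000);return np.round(r[0],1),np.round(r[1],1),round(r[2],1),m.sum(),P[m][:,2].mean().round(4)
    # centre guess from top rays
    if n=='top': g=ray(im,360,209,.096);sk=ray(im,235,206,.09);cp=ray(im,206,201,.12);print('guess',g,sk,cp)
    rk=(abs(z-.05)<.005)&(np.hypot(x-g[0],y-g[1])<.14); print(n,'rack',rect(rk))
    hd=(abs(z-.096)<.006)&(np.hypot(x-g[0],y-g[1])<.03); print(n,'head',rect(hd))
    sc=(z>.099)&(np.hypot(x-g[0],y-g[1])<.03); print('screw',P[sc].mean(0),z[sc].max())
    # block face plane
    hsv=cv2.cvtColor(im['pixels'],cv2.COLOR_RGB2HSV)
    b=(hsv[...,1]<60)&(z>.06)&(np.hypot(x-(sk[0]+cp[0])/2,y-(sk[1]+cp[1])/2)<.13)
    Q=P[b]
    rng=np.random.default_rng(0);best=None
    for _ in range(300):
        a=Q[rng.choice(len(Q),3,False)];nn=np.cross(a[1]-a[0],a[2]-a[0]);L=np.linalg.norm(nn)
        if L<1e-5: continue
        nn/=L;nn*=np.sign(nn[2]);k=abs((Q-a[0])@nn)<.003
        if abs(np.degrees(np.arccos(nn[2]))-30)<6 and(best is None or k.sum()>best.sum()):best=k
    F=Q[best];c=F.mean(0);nz=np.linalg.svd(F-c)[2][2];nz*=np.sign(nz[2])
    print('face',c,nz,'tilt',np.degrees(np.arccos(nz[2])),'az',np.degrees(np.arctan2(nz[1],nz[0])),len(F),np.std((F-c)@nz))
    # on-plane rectangle
    by=np.cross(nz,[0,0,1]);by=np.cross(nz,np.cross([0,0,1.],nz));bx=by/np.linalg.norm(by);by=np.cross(nz,bx)
    uv=np.stack([(F-c)@bx,(F-c)@by],1).astype(np.float32);r=cv2.minAreaRect(uv*1000);print('rect',r)
    cen=c+bx*r[0][0]/1000+by*r[0][1]/1000;print('centre',cen,'bx',bx,'by',by)
    # raised cap: points above face
    h=(P-cen)@nz;u=(P-cen)@bx;v=(P-cen)@by
    cap=(h>.02)&(h<.04)&(abs(u)<.05)&(abs(v)<.085);top=cap&(h>np.nanpercentile(h[cap],50)-.002)
    print('cap u,v,h',np.median(u[top]),np.median(v[top]),np.percentile(h[cap],[50,90]),cap.sum())
    ho=(h<-.006)&(abs(u)<.03)&(abs(v)<.07)
    print('hole u,v',u[ho].min(),u[ho].max(),v[ho].min(),v[ho].max(),ho.sum())
E
python3 m.py
```

```text
guess [ 0.52736724 -0.2192923   0.096     ] [0.53137858 0.1320677  0.09      ] [0.54168262 0.20959379 0.12      ]
top rack (array([ 573. , -230.5]), array([230.2, 166. ]), 81.6, np.int64(1418), np.float64(0.0496))
top head (array([ 525.6, -223.4]), array([26.6, 26.1]), 81.8, np.int64(78), np.float64(0.0955))
screw [ 0.52526077 -0.22153445  0.10119961] 0.1047848800888258
face [0.54411953 0.16862767 0.08859352] [-0.48926793  0.12227494  0.86351939] tilt 30.285933700083284 az 165.96839079187257 1333 0.0015602709878137226
rect ((-1.3848838806152344, 1.1457977294921875), (168.96023559570312, 102.32354736328125), 89.09156799316406)
centre [0.54323715 0.17002923 0.0878951 ] bx [ 0.83775379 -0.20936646  0.50431564] by [ 2.42457156e-01  9.70162114e-01 -1.38777878e-17]
cap u,v,h 0.0009931771175035137 0.04139776605487525 [0.03012741 0.0336597 ] 95
hole u,v -0.0232908251763027 0.015686073339288918 -0.048757974294098484 0.00014457179503797588 53
scene rack (array([ 573.5, -232.6]), array([230.6, 170.2]), 81.7, np.int64(2232), np.float64(0.0492))
scene head (array([ 525.6, -225.7]), array([26.2, 25.7]), 85.4, np.int64(132), np.float64(0.0955))
screw [ 0.52559596 -0.2262178   0.10008739] 0.10103182184177384
face [0.55056228 0.15775561 0.09329511] [-0.46700039  0.11244555  0.87707847] tilt 28.708075881042983 az 166.4618783330874 588 0.0013354427672602736
rect ((-11.029529571533203, 7.274726867675781), (169.35433959960938, 102.89525604248047), 89.09290313720703)
centre [0.54286026 0.16709275 0.08799711] bx [ 0.8527083  -0.2053173   0.48034713] by [ 2.34092277e-01  9.72214383e-01 -1.38777878e-17]
cap u,v,h 0.0060214973104595155 0.03777764665695864 [0.02707191 0.0311468 ] 69
hole u,v 0.02771929897602383 0.02995210674934523 -0.0673176805984116 0.03284844403655137 15
```

Checks: head top 26×26 at z≈0.096, face centre z≈0.088, tilt≈30°, all as they should be. The square tool is at (0.5256,-0.2245), rack x axis yaw ≈ -8.3°. Moving over it.

>>> {"name": "jog_arm", "arguments": {"moves": [[[0.0307,-0.0177,0],0,1],[[0.0307,-0.0177,0],0,1],[[0.0307,-0.0177,0],0,1],[[0.0307,-0.0177,0],0,1],[[0.0307,-0.0177,0],0,1],[[0.0307,-0.0177,0],0,1],[[0.0307,-0.0177,0],0,1],[[0.0307,-0.0177,0],0,1],[[0.0307,-0.0177,0],0,1],[[0.0307,-0.0177,0],0,1],[[0.0307,-0.0177,0],0,1],[[0.0307,-0.0177,0],0,1],[[0.0307,-0.0177,0],0,1],[[0.0307,-0.0177,0],0,1],[[0,0,0.01],0.825,1],[[0,0,0.01],0.825,1],[[0,0,0.01],0.825,1],[[0,0,0],0.825,1],[[0,0,0],0,1]], "newtons": 25}}

```text
t: 2.0
position: [0.5254, -0.225, 0.1919]
eef_rot: [-3.133, 0.23, 0.002]
force: [-0.4, -0.1, 0.9]
gripper_width: 0.087
finger_force: 0.0
```

```bash
python3 - <<'E'
from h import *
im=grab('wrist');print(im['pos'],R.from_rotvec(im['rot']).as_matrix().round(3).tolist(),im['c'])
cv2.imwrite('pics/w1.png',im['pixels'][:,:,::-1])
P=cloud(im);x,y,z=P[...,0],P[...,1],P[...,2];near=np.hypot(x-.5256,y+.2245)
for nm,m in(('rack',(abs(z-.05)<.004)&(near<.16)),('flange',(abs(z-.056)<.0025)&(near<.027)),('head',(abs(z-.096)<.004)&(near<.027)),('screw',(z>.0985)&(near<.027))):
    p=P[m][:,:2].astype(np.float32)*1000
    print(nm,m.sum(),cv2.minAreaRect(p) if len(p)>3 else '', P[m].mean(0) if m.sum() else '')
E
```

```text
[ 0.52537043 -0.22495612  0.19191516] [[0.989, -0.146, -0.001], [-0.146, -0.989, 0.0], [-0.001, -0.0, -1.0]] [ 0.6029726  -0.23656418  0.35368502]
rack 16629 ((568.90478515625, -233.54147338867188), (231.0342559814453, 158.22848510742188), 81.63119506835938) [ 0.52983727 -0.22557073  0.04982753]
flange 435 ((525.840576171875, -227.1575927734375), (33.9594841003418, 33.62308883666992), 81.36097717285156) [ 0.53365665 -0.2278324   0.05573201]
head 980 ((525.926513671875, -227.17379760742188), (25.79349136352539, 25.71571922302246), 81.01577758789062) [ 0.52704119 -0.22716644  0.09578982]
screw 4044 ((536.0630493164062, -230.43380737304688), (33.927913665771484, 21.973217010498047), 3.923638105392456) [ 0.54900856 -0.22912864  0.28200268]
```

Wrist view measures head and flange centre at (0.526,-0.227), yaw matched. Descending with a narrower opening, then gripping.

>>> {"name": "jog_arm", "arguments": {"moves": [[[0.001,0.0018,0.02],0,0.15],[[0,0,0.02],0,0.15],[[0,0,0.02],0,0.15],[[0,0,0.02],0,0.15],[[0,0,0.02],0,0.15],[[0,0,0.015],0,0.15],[[0,0,0.01],0,0.15],[[0,0,0.005],0,0.15],[[0,0,0],0,-1],[[0,0,0],0,-1],[[0,0,0],0,-1],[[0,0,0],0,-1],[[0,0,0],0,-1]], "newtons": 25}}

```text
t: 3.35
position: [0.5269, -0.2271, 0.0632]
eef_rot: [3.133, -0.227, 0.002]
force: [0.2, 1.2, 3.4]
gripper_width: 0.0261
finger_force: 25.0
```

Gripped (26.1 mm). The tool must lean 30° in the grip (jog can't tilt), so I'll lift it until about 10 mm of shank remains in the hole and lean it on the rim, pivoting it between the pads.

>>> {"name": "jog_arm", "arguments": {"moves": [[[0,0,-0.008],0,-1],[[0,0,-0.011],0,-1],[[0,0,-0.01],0,-1],[[-0.004,0,-0.0004],0,-1],[[-0.004,0,-0.0002],0,-1],[[-0.0042,0,-0.0002],0,-1],[[-0.0035,0,0.0003],0,-1],[[-0.0036,0,0.0003],0,-1],[[-0.0036,0,0.0005],0,-1],[[-0.0035,0,0.0008],0,-1],[[-0.0035,0,0.001],0,-1],[[-0.0034,0,0.0011],0,-1],[[-0.001,0,0.0005],0,-1],[[0,0,0],0,-1],[[0,0,0],0,-1]], "newtons": 25}}

```text
t: 4.85
position: [0.4923, -0.2221, 0.0877]
eef_rot: [3.133, -0.228, -0.001]
force: [2.9, -0.6, 2.5]
gripper_width: 0.0258
finger_force: 25.0
```

```bash
python3 - <<'E'
from h import *
im=grab('scene');K=im['camera_matrix']
c=im['Rwc'].T@(im['pos']+[0,0,.01]-im['c']);u,v=(K@c/c[2])[:2].astype(int);print(u,v)
a=im['pixels'][max(v-75,0):v+75,max(u-100,0):u+100,::-1];cv2.imwrite('pics/s2.png',cv2.resize(a,None,fx=4,fy=4,interpolation=cv2.INTER_CUBIC))
E
```

```text
172 254
```

View pics/s2.png

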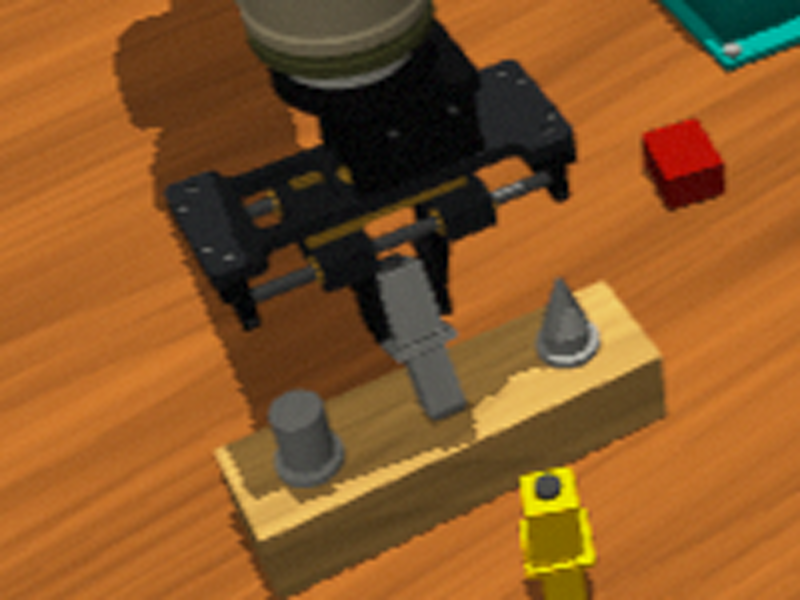

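The tool leans towards the robot, shank tip still in the middle hole; neighbours undisturbed. Lift clear and measure the lean.

>>> {"name": "jog_arm", "arguments": {"moves": [[[0,0,-0.005],0,-1],[[0,0,-0.015],0,-1],[[0,0,-0.02],0,-1],[[0,0,-0.025],0,-1],[[0,0,-0.025],0,-1],[[0,0,-0.015],0,-1],[[0,0,0],0,-1],[[0,0,0],0,-1]]}}

```text
t: 5.7
position: [0.4918, -0.2219, 0.1924]
eef_rot: [-3.133, 0.228, 0.002]
force: [0.2, 0.3, -3.7]
gripper_width: 0.026
finger_force: 25.0
```

```bash
cat > ang.py <<'E'
from h import *
def angle(show=None):
    im=grab('scene');P=cloud(im);T=R.from_rotvec(im['rot']).as_matrix()
    L=(P-im['pos'])@T   # tool-frame coords
    m=(abs(L[...,1])<.012)&(L[...,0]>-.03)&(L[...,0]<.08)&(L[...,2]>-.045)&(L[...,2]<.07)
    Q=L[m];rng=np.random.default_rng(0);best=np.zeros(len(Q),bool)
    for band in ('shank','head'):
        k=Q[:,2]>.012 if band=='shank' else Q[:,2]<-.001
        q=Q[k];best=None
        for _ in range(400):
            a=q[rng.choice(len(q),3,False)];n=np.cross(a[1]-a[0],a[2]-a[0]);l=np.linalg.norm(n)
            if l<1e-6:continue
            n/=l;n*=np.sign(n[0])
            if abs(n[1])>.3 or n[0]<.6: continue
            kk=abs((q-a[0])@n)<.0015
            if best is None or kk.sum()>best.sum():best=kk
        f=q[best];c=f.mean(0);n=np.linalg.svd(f-c)[2][2];n*=np.sign(n[0])
        print(band,len(q),best.sum(),'c',(c*1000).round(1),'n',n.round(3),'lean deg',np.degrees(np.arctan2(-n[2],n[0])).round(1),'dist grasp->face mm',(1000*((c-[0,0,-.0187])@n)).round(1))
    s=Q;e=s[np.argsort(s[:,2])[-5:]];print('lowest pts',(e*1000).round(1).tolist()); print(im['pos'])
if __name__=='__main__': angle()
E
python3 ang.py
```

```text
shank 183 107 c [35.4 -0.7 24.8] n [ 0.858  0.01  -0.514] lean deg 30.9 dist grasp->face mm 8.0
head 305 179 c [ 12.4  -0.1 -18.3] n [ 0.852  0.005 -0.524] lean deg 31.6 dist grasp->face mm 10.3
lowest pts [[37.6, 8.8, 39.5], [33.1, 9.2, 40.3], [29.2, 9.7, 40.4], [39.7, 1.5, 41.7], [38.1, 7.4, 42.6]]
[ 0.49178871 -0.22189526  0.19240275]
```

Lean is about 31°, shank face plane clean. Moving over the grey stand, where the wrist camera will look straight down on the socket.

>>> {"name": "jog_arm", "arguments": {"moves": [[[-0.0035,-0.0155,-0.008],0,-1],[[-0.008,-0.033,0],0,-1],[[-0.008,-0.033,0],0,-1],[[-0.008,-0.033,0],0,-1],[[-0.008,-0.033,0],0,-1],[[-0.008,-0.033,0],0,-1],[[-0.008,-0.033,0],0,-1],[[-0.008,-0.033,0],0,-1],[[-0.008,-0.033,0],0,-1],[[-0.008,-0.033,0],0,-1],[[-0.006,-0.033,0],0,-1],[[-0.0035,-0.0165,0],0,-1],[[0,0,0],0.34,-1],[[0,0,0],0.34,-1],[[0,0,0],0,-1],[[0,0,0],0,-1]]}}

```text
t: 7.35
position: [0.4601, 0.1487, 0.2005]
eef_rot: [3.119, -0.373, -0.001]
force: [-0.7, -0.2, -3.3]
gripper_width: 0.0259
finger_force: 25.0
```

```bash
python3 ang.py; python3 - <<'E'
from h import *
im=grab('wrist');cv2.imwrite('pics/w2.png',im['pixels'][:,:,::-1]);print(im['pos'],im['rot'],im['c'])
E
```

```text
shank 149 62 c [34.9  0.5 25.6] n [ 0.841 -0.133 -0.525] lean deg 32.0 dist grasp->face mm 6.0
head 165 93 c [ 12.3   0.2 -18. ] n [ 0.85  -0.074 -0.522] lean deg 31.6 dist grasp->face mm 10.1
lowest pts [[29.0, 8.8, 41.6], [26.8, 10.3, 42.4], [31.2, 10.0, 42.8], [29.2, 5.9, 48.4], [26.2, 7.0, 49.9]]
[0.46008431 0.14866394 0.20048197]
[0.46026779 0.14855065 0.20059148] [ 3.11895645e+00 -3.73561554e-01 -8.72111374e-04] [0.53642687 0.1301001  0.36241303]
```

View pics/w2.png

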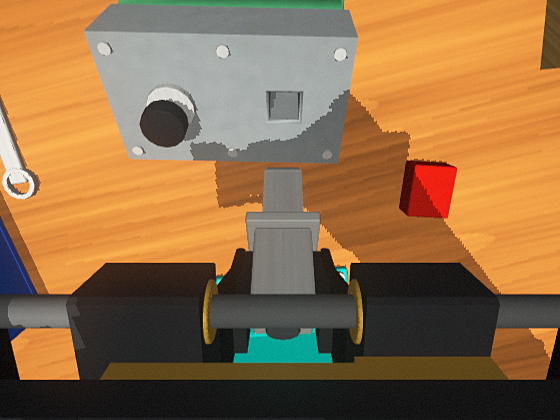

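Wrist view: socket mouth about (285,106), cap about (164,123), the held shank ends at (283,168), nearly square to the block. Measuring socket and tool in this same picture.

```bash
cat > rel.py <<'E'
from h import *
def fit(Q,n0,tol,thr=.0015):
    rng=np.random.default_rng(0);best=None
    for _ in range(400):
        a=Q[rng.choice(len(Q),3,False)];n=np.cross(a[1]-a[0],a[2]-a[0]);l=np.linalg.norm(n)
        if l<1e-7: continue
        n/=l;n*=np.sign(n@n0)
        if n@n0<tol: continue
        k=abs((Q-a[0])@n)<thr
        if best is None or k.sum()>best.sum():best=k
    f=Q[best];c=f.mean(0);n=np.linalg.svd(f-c)[2][2];return c,n*np.sign(n@n0),best
im=load('wrist');P=cloud(im);K=im['camera_matrix'];T=R.from_rotvec(im['rot']).as_matrix();L=(P-im['pos'])@T
# face
M0=np.array([.5431,.1685,.088]);n0=np.array([-.485,.119,.866])
m=(np.linalg.norm(P-M0,axis=-1)<.095)&(abs((P-M0)@n0)<.012)
c,nz,k=fit(P[m],n0,.98);print('face n',nz.round(4),'tilt',np.degrees(np.arccos(nz[2])).round(2),k.sum(),'face z at M0',c[2]-((M0-c)[:2]@nz[:2])/nz[2])
bx=np.array([0,0,1])-nz*nz[2];bx/=np.linalg.norm(bx);by=np.cross(nz,bx);print('bx az',np.degrees(np.arctan2(bx[1],bx[0])))
on=m&(abs((P-c)@nz)<.002);uv=np.stack([(P[on]-c)@bx,(P[on]-c)@by],1).astype(np.float32)*1000;r=cv2.minAreaRect(uv);print('face rect',r)
cen=c+bx*r[0][0]/1e3+by*r[0][1]/1e3;print('centre',cen)
# rays on face plane
h,w=im['depth'].shape;V,U=np.mgrid[:h,:w];D=np.stack([(U-K[0,2])/K[0,0],(V-K[1,2])/K[1,1],np.ones((h,w))],-1)@im['Rwc'].T
S=im['c']+D*(((c-im['c'])@nz)/(D@nz))[...,None]
su,sv=(S-cen)@bx*1e3,(S-cen)@by*1e3;hh=(P-cen)@nz
for t in(-.0008,-.0015,-.003):
    ho=(hh<t)&(abs(su)<20)&(abs(sv+40)<20);print('hole',t,ho.sum(),'u',np.percentile(su[ho],[1,99]).round(1),'v',np.percentile(sv[ho],[1,99]).round(1),cv2.minAreaRect(np.stack([su[ho],sv[ho]],1).astype(np.float32)))
cap=(hh>.015)&(hh<.05)&(np.hypot((P-cen)@bx,(P-cen)@by-.04)<.025)
ct=cap&(hh>np.percentile(hh[cap],70)-.0015);q=P[ct];print('cap h',np.percentile(hh[cap],[50,80,95])*1e3,'uv',((q-cen)@bx).mean()*1e3,((q-cen)@by).mean()*1e3,cv2.minEnclosingCircle(np.stack([(q-cen)@bx,(q-cen)@by],1).astype(np.float32)*1000))
# tool planes in tool frame
for nm,z0,z1,hw in(('shank',.012,.05,10),('head',-.045,.0,13)):
    m=(abs(L[...,1])<.016)&(L[...,0]>0)&(L[...,0]<.06)&(L[...,2]>z0)&(L[...,2]<z1)
    Q=L[m];cc,n,k=fit(Q,np.array([.857,0,-.515]),.95,.001);f=Q[k];a=np.array([-n[2],0,n[0]]);a/=np.linalg.norm(a)
    s=(f-[0,0,-.0187])@a*1e3;g=(k.sum());o=((cc-[0,0,-.0187])@n)*1e3
    print(nm,'lean',np.degrees(np.arctan2(-n[2],n[0])).round(2),'n',n.round(3),'axis off',(o-hw).round(2),'along',np.percentile(s,[0,2,98,100]).round(1),'y',np.percentile(f[:,1]*1e3,[1,99]).round(1),g)
M=cen-.04*by;print('M by rect',M,'M in tool frame mm',((M-im['pos'])@T*1e3).round(1),'nz in tool',(nz@T).round(3),'by in tool',(by@T).round(3))
E
python3 rel.py
```

```text
bash:   680 Killed                     python3 rel.py
```

```bash
sed -i 's/svd(f-c)/svd(f-c,full_matrices=False)/' rel.py ang.py; python3 rel.py
```

```text
face n [-0.4815  0.1296  0.8668] tilt 29.91 26153 face z at M0 0.08847630046228647
bx az -15.062254952231793
face rect ((-9.160713195800781, 3.0450363159179688), (102.2593994140625, 170.71331787109375), 0.3086363673210144)
centre [0.54194116 0.1685246  0.08782885]
hole -0.0008 1156 u [-17.9  18.2] v [-58.2 -22.3] ((-0.021562576293945312, -40.12468719482422), (39.566192626953125, 39.79294204711914), 89.6716079711914)
hole -0.0015 915 u [-10.5  12.9] v [-52.1 -28.3] ((1.805588722229004, -39.137062072753906), (35.31880569458008, 35.15314865112305), 84.93092346191406)
hole -0.003 810 u [-8.6 12.5] v [-50.9 -29.6] ((1.6850013732910156, -40.02967071533203), (22.25741195678711, 21.81444549560547), 88.53974151611328)
cap h [30.76842713 31.39672705 31.9324555 ] uv 1.4153010759456806 39.33458391472864 ((0.6525866389274597, 39.70289993286133), 14.949690818786621)
shank lean 30.87 n [ 0.858  0.007 -0.513] axis off -0.68 along [41.1 41.8 69.6 71.1] y [-9.3 10.2] 1415
head lean 31.32 n [ 0.854 -0.007 -0.52 ] axis off -1.02 along [-8.7 -7.8 26.1 27.2] y [-13.9  13.9] 3933
M by rect [0.53154642 0.12989884 0.08782885] M in tool frame mm [ 73.7   1.2 112.7] nz in tool [-0.499 -0.012 -0.867] by in tool [ 0.024 -1.    -0.   ]
```

Consistent: tilt 29.9°, face 102×171, cap 31–32 mm off the face, tool lean 31°, shank tip about 72.5 mm from grasp. Approaching to 10 mm off the mouth along the socket axis, then re-measuring.

>>> {"name": "jog_arm", "arguments": {"moves": [[[0,0,0],0.13,-1],[[0.003,0,0.006],0,-1],[[0.005,0,0.01],0,-1],[[0.006,0,0.011],0,-1],[[0.006,0,0.011],0,-1],[[0.006,-0.0003,0.011],0,-1],[[0.004,0,0.0075],0,-1],[[0.002,0,0.0037],0,-1],[[0,0,0],0,-1],[[0,0,0],0,-1]]}}

```text
t: 8.45
position: [0.4918, 0.1408, 0.1409]
eef_rot: [-3.115, 0.404, -0.001]
force: [0.2, 0.1, -3.3]
gripper_width: 0.0259
finger_force: 25.0
```

```bash
python3 - <<'E'
from h import *
im=grab('wrist');cv2.imwrite('pics/w3.png',im['pixels'][:,:,::-1]);print(im['pos'],im['rot'])
E
python3 rel.py
```

```text
[0.49178078 0.14077937 0.14091388] [-3.11536972e+00  4.03868904e-01 -5.09963681e-04]
face n [-0.4815  0.1294  0.8668] tilt 29.91 32452 face z at M0 0.08842469088303699
bx az -15.046806078412173
face rect ((-14.700637817382812, 2.1731948852539062), (102.51232147216797, 170.9842987060547), 0.3649367392063141)
centre [0.5421926  0.16864692 0.08789866]
hole -0.0008 960 u [-13.8  19.1] v [-58.5 -22.5] ((0.3545093536376953, -40.09819030761719), (39.21515655517578, 39.54648208618164), 0.04007580876350403)
hole -0.0015 761 u [-3.8 13.1] v [-52.  -28.7] ((1.9249906539916992, -41.510780334472656), (28.17731285095215, 26.600847244262695), 84.78221130371094)
hole -0.003 683 u [-0.  12.4] v [-50.9 -29.6] ((5.453195571899414, -40.41175842285156), (13.88638973236084, 22.427154541015625), 0.3784753382205963)
cap h [30.64511489 31.28417924 31.71616013] uv 1.7701800823070715 39.11857625284132 ((0.23015433549880981, 38.94120407104492), 15.641193389892578)
shank lean 30.73 n [ 0.86   0.005 -0.511] axis off -0.53 along [41.1 42.  83.1 85.7] y [-12.9  12.8] 1464
head lean 31.57 n [ 0.852 -0.01  -0.523] axis off -1.12 along [-8.7 -7.7 26.2 27.2] y [-13.4  13.8] 3910
M by rect [0.53180828 0.13001835 0.08789866] M in tool frame mm [41.4  0.2 53. ] nz in tool [-0.498 -0.003 -0.867] by in tool [ 0.005 -1.     0.   ]
```

View pics/w3.png

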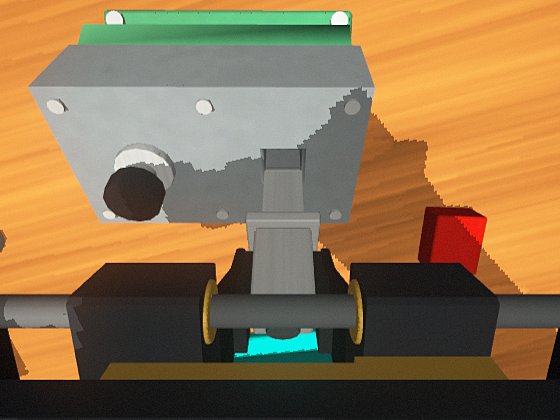

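The shank tip is centred before the mouth (about 0.4 mm off). Inserting the first ~26 mm of travel.

>>> {"name": "jog_arm", "arguments": {"moves": [[[0.001,0,0.0024],0,-1],[[0.002,0,0.0035],0,-1],[[0.002,0,0.0035],0,-1],[[0.002,0,0.0035],0,-1],[[0.002,0,0.0035],0,-1],[[0.002,0,0.0035],0,-1],[[0.002,0,0.0035],0,-1],[[0,0,0],0,-1]]}}

```text
t: 9.3
position: [0.5044, 0.137, 0.1167]
eef_rot: [3.115, -0.405, -0.001]
force: [0.5, 0.5, -3.7]
gripper_width: 0.0254
finger_force: 25.0
```

No resistance. Continuing, with a slow finish.

>>> {"name": "jog_arm", "arguments": {"moves": [[[0.002,0,0.0035],0,-1],[[0.002,0,0.0035],0,-1],[[0.002,0,0.0035],0,-1],[[0.002,0,0.0035],0,-1],[[0.001,0,0.0017],0,-1],[[0.0005,0,0.0009],0,-1],[[0.0005,0,0.0009],0,-1],[[0,0,0],0,-1]]}}

```text
t: 10.1
position: [0.5143, 0.1347, 0.0998]
eef_rot: [-3.115, 0.404, -0.001]
force: [2.0, 0.9, -3.2]
gripper_width: 0.026
finger_force: 25.0
```

>>> {"name": "jog_arm", "arguments": {"moves": [[[0.0003,0,0.0006],0,-1],[[0.0003,0,0.0006],0,-1],[[0.0003,0,0.0006],0,-1],[[0.0003,0,0.0006],0,-1],[[0.0003,0,0.0006],0,-1],[[0,0,0],0,-1]]}}

```text
t: 10.7
position: [0.5158, 0.1343, 0.097]
eef_rot: [-3.115, 0.404, -0.001]
force: [3.2, -1.3, 1.5]
gripper_width: 0.0256
finger_force: 25.0
```

```bash
cat > home.py <<'E'
from h import *
im=grab('wrist');P=cloud(im);nz=np.array([-.4830,.1275,.8663]);nz/=np.linalg.norm(nz)
cen=np.array([.5421,.1686,.0879]);bx=np.array([0,0,1])-nz*nz[2];bx/=np.linalg.norm(bx);by=np.cross(nz,bx)
u,v,h=[(P-cen)@a*1e3 for a in(bx,by,nz)]
fl=(abs(v+40)<20)&(u>13)&(u<25)&(abs(h)<15)
print('flange-top strip u13.5-16.5 h:',np.nanmedian(h[(abs(v+40)<12)&(u>13.8)&(u<16)&(abs(h)<20)]),'face h around:',np.nanmedian(h[(abs(v+40)<12)&(u>24)&(u<35)&(abs(h)<8)]))
f=(h>3)&(h<9)&(abs(u)<25)&(abs(v+40)<25);print('flange pts u',np.percentile(u[f],[1,99]),'v',np.percentile(v[f],[1,99]),f.sum())
c=(h>15)&(h<40)&(np.hypot(u,v-40)<25);print('cap h',np.percentile(h[c],[50,90]),'u',u[c].mean(),'v',v[c].mean())
print(im['pos']);cv2.imwrite('pics/home.png',im['pixels'][:,:,::-1])
E
python3 home.py
```

```text
flange-top strip u13.5-16.5 h: 5.135020489359419 face h around: 0.010328627151410927
flange pts u [-5.55209059 17.08752547] v [-57.01259078 -23.65199133] 1439
cap h [25.92495672 31.03162213] u 11.415309917698504 v 39.638134474416
[0.51580758 0.13430777 0.09701081]
```

The flange is on the face (top 5–6 mm above it, centred within ~0.3 mm) and the force rose on contact. One small extra press, then release and lift.

>>> {"name": "jog_arm", "arguments": {"moves": [[[0.0004,0,0.0007],0,-1],[[0.0004,0,0.0007],0,-1],[[0,0,0],0,-1],[[0,0,0],0,0.15],[[0,0,0],0,0.15],[[0,0,0],0,0.15],[[0,0,-0.005],0,0.15],[[0,0,-0.015],0,0.15],[[0,0,-0.02],0,0.15],[[0,0,-0.02],0,0.15],[[0,0,-0.02],0,0.15],[[0,0,-0.02],0,0.15],[[0,0,-0.02],0,0.15],[[0,0,-0.01],0,-1],[[0,0,0],0,-1]]}}

```text
t: 12.25
position: [0.5169, 0.1344, 0.2272]
eef_rot: [-3.115, 0.404, -0.004]
force: [0.5, -0.1, -0.3]
gripper_width: 0.0408
finger_force: 0.0
```

```bash
python3 home.py; python3 -c "
from h import *
print(np.round(bot.read_state()['q'],2))"
```

```text
flange-top strip u13.5-16.5 h: 5.15794451663103 face h around: 0.16774236708722134
flange pts u [-16.07315494  17.08611229] v [-57.45680514 -23.68312949] 546
cap h [30.65451405 31.50809447] u 4.975642898789249 v 37.81854909735518
[0.51685506 0.13444233 0.22717883]
[ 0.25  0.18 -0.65  1.67  0.12  1.32 -2.26]
```

View pics/home.png

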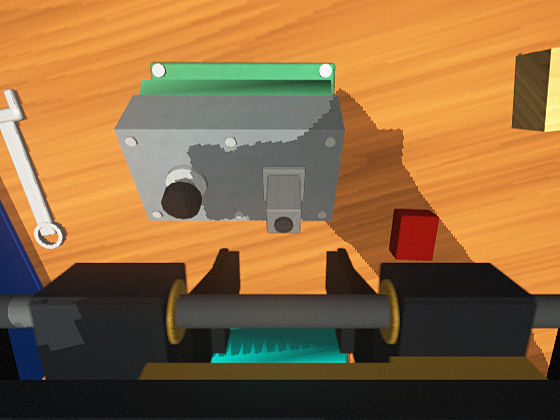

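The tool stands home in the socket (flange seen centred, shank hidden); the cap is at (181,200), clear of it. I'll move over the cap with a quarter turn, so that the wide gripper body stays away from the tool's head.

>>> {"name": "jog_arm", "arguments": {"moves": [[[-0.0025,-0.02,0],0,-1],[[-0.0025,-0.02,0],0,-1],[[-0.0025,-0.02,0],0,-1],[[-0.0025,-0.0196,0],0,-1],[[0,0,0],-0.8,-1],[[0,0,0],-0.8,-1],[[0,0,0],-0.8,-1],[[0,0,0],-0.8,-1],[[0,0,0],-0.8,-1],[[0,0,0],-0.8,-1],[[0,0,0],-0.8,-1],[[0,0,0],-0.8,-1],[[0,0,0],-0.8,-1],[[0,0,0],-0.8,-1],[[0,0,0],-0.8,-1],[[0,0,0],-0.8,-1],[[0,0,0],-0.8,-1],[[0,0,0],-0.8,-1],[[0,0,0],0,-1],[[0,0,0],0,-1]]}}

```text
t: 14.3
position: [0.5265, 0.2135, 0.2246]
eef_rot: [-2.498, -1.904, 0.002]
force: [0.1, -0.0, 0.5]
gripper_width: 0.0005
finger_force: 0.0
```

>>> {"name": "jog_arm", "arguments": {"moves": [[[0,0,0.01],0,-1],[[0,0,0.02],0,-1],[[0,0,0.02],0,-1],[[0,0,0.02],0,-1],[[0,0,0.015],0,-1],[[0,0,0.008],0,-1],[[0,0,0.003],0,-1],[[0,0,0],0,-1]]}}

```text
t: 15.1
position: [0.5269, 0.2137, 0.1294]
eef_rot: [2.496, 1.908, 0.0]
force: [0.6, 0.0, 0.6]
gripper_width: 0.0001
finger_force: 0.0
```

```bash
python3 - <<'E'
from h import *
im=grab('scene');K=im['camera_matrix']
c=im['Rwc'].T@(im['pos']-im['c']);u,v=(K@c/c[2])[:2].astype(int);print(u,v,im['pos'])
a=im['pixels'][max(v-75,0):v+75,max(u-100,0):u+100,::-1];cv2.imwrite('pics/s3.png',cv2.resize(a,None,fx=4,fy=4,interpolation=cv2.INTER_CUBIC))
E
```

```text
327 170 [0.52691026 0.21372155 0.12941892]
```

View pics/s3.png

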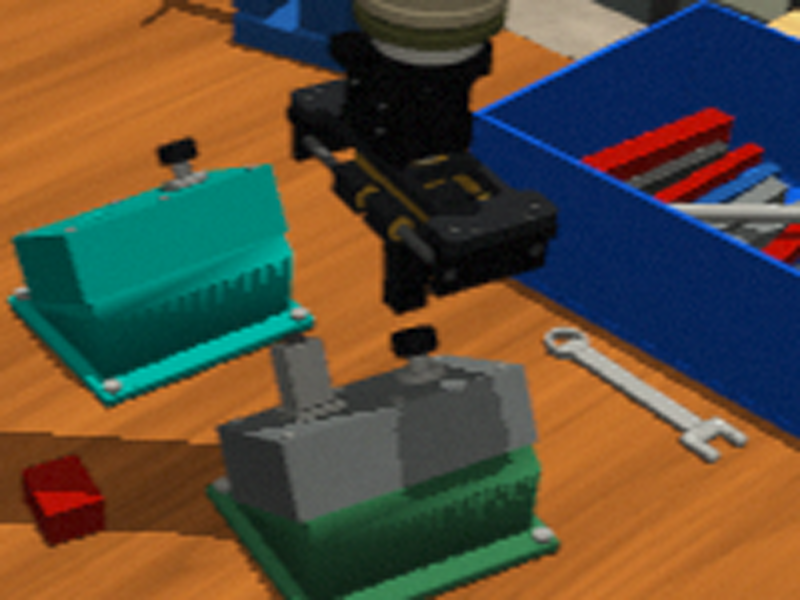

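Fingers closed just above the cap, gripper body clear of the tool. Straight down to near contact, then press along the face normal.

>>> {"name": "jog_arm", "arguments": {"moves": [[[0,0,0.004],0,-1],[[0,0,0.004],0,-1],[[0,0,0.003],0,-1],[[0,0.0006,0.001],0,-1],[[0,0.0006,0.001],0,-1],[[0,0.0006,0.001],0,-1],[[0,0.0006,0.001],0,-1],[[0,0.0006,0.001],0,-1],[[0,0.0006,0.001],0,-1],[[0,0,0],0,-1]]}}

```text
t: 16.15
position: [0.5302, 0.2128, 0.1125]
eef_rot: [2.495, 1.909, -0.0]
force: [-2.3, -1.3, 3.5]
gripper_width: 0.0006
finger_force: 2.2
```

>>> {"name": "jog_arm", "arguments": {"moves": [[[0,0.0006,0.001],0,-1],[[0,0.0006,0.001],0,-1],[[0,0.0006,0.001],0,-1],[[0,0.0006,0.001],0,-1],[[0,0.0006,0.001],0,-1],[[0,0.0006,0.001],0,-1],[[0,0.0006,0.001],0,-1],[[0,0.0006,0.001],0,-1],[[0,0,0],0,-1]]}}

```text
t: 17.05
position: [0.5344, 0.2118, 0.1051]
eef_rot: [-2.495, -1.909, 0.001]
force: [-6.8, -1.6, 11.2]
gripper_width: 0.0004
finger_force: 6.8
```

>>> {"name": "jog_arm", "arguments": {"moves": [[[0,0.0006,0.001],0,-1],[[0,0.0006,0.001],0,-1],[[0,0.0006,0.001],0,-1],[[0,0.0006,0.001],0,-1],[[0,0,0],0,-1]]}}

```text
t: 17.55
position: [0.5351, 0.2121, 0.1039]
eef_rot: [-2.494, -1.91, 0.005]
force: [-28.4, -7.8, 48.2]
gripper_width: 0.0003
finger_force: 26.9
```

Hard stop reached (force rose from 13 N to 56 N in about 1.3 mm). Backing off and checking.

>>> {"name": "jog_arm", "arguments": {"moves": [[[0,-0.002,-0.0035],0,-1],[[0,-0.002,-0.0035],0,-1],[[0,-0.002,-0.008],0,-1],[[0,0,-0.02],0,-1],[[0,0,-0.025],0,-1],[[0,0,-0.03],0,-1],[[0,0,-0.03],0,-1],[[-0.03,-0.02,0],0,-1],[[-0.03,-0.02,0],0,-1],[[-0.03,-0.02,0],0,-1],[[0,0,0],0,-1],[[0,0,0],0,-1]]}}

```text
t: 18.75
position: [0.4503, 0.1405, 0.2209]
eef_rot: [2.495, 1.905, 0.001]
force: [0.6, 0.1, -1.1]
gripper_width: 0.0003
finger_force: 0.0
```

```bash
sed -n '2,$p' home.py > /dev/null; python3 - <<'E'
from h import *
nz=np.array([-.4830,.1275,.8663]);nz/=np.linalg.norm(nz);cen=np.array([.5421,.1686,.0879]);bx=np.array([0,0,1])-nz*nz[2];bx/=np.linalg.norm(bx);by=np.cross(nz,bx)
for n in('wrist','top','scene'):
    im=grab(n);P=cloud(im);u,v,h=[(P-cen)@a*1e3 for a in(bx,by,nz)]
    f0=np.nanmedian(h[(abs(u)<35)&(abs(v)<15)&(abs(h)<8)])
    dark=im['pixels'].max(-1)<70
    c=(h>12)&(h<40)&(np.hypot(u,v-40)<20)&dark;fl=(abs(h-5.5)<2.5)&(abs(u)<19)&(abs(v+40)<19)
    tp=(h>60)&(h<100)&(abs(v+40)<20)&(abs(u)<25)
    print(n,'face',f0,'cap h',np.percentile(h[c],[30,50,70,90])-f0 if c.any() else None,c.sum(),'flange u,v',np.percentile(u[fl],[2,98]) if fl.any() else '',np.percentile(v[fl],[2,98]) if fl.any() else '','top max h',np.percentile(h[tp],98)-f0 if tp.any() else '')
print(bot.read_state()['force'],im['pos'])
im=load('wrist');cv2.imwrite('pics/w5.png',im['pixels'][:,:,::-1])
E
```

```text
wrist face -0.14570792663033472 cap h [19.2586826  19.71663832 20.10142335 20.71735771] 1446 flange u,v [-16.21857789  16.68634326] [-56.52156461 -23.65786282] top max h 
top face -0.0024230282996576813 cap h [17.31224203 18.56330895 20.52168511 22.06834525] 36 flange u,v [-8.17172425 -8.17172425] [-51.69590898 -51.69590898] top max h 
scene face -0.03685175623301544 cap h [15.46149939 17.82518954 19.41190727 20.01748587] 45 flange u,v [-16.54142304  16.79152262] [-57.20998235 -25.83215581] top max h 
[0.55063748 0.04709382 0.22003159] [0.45053582 0.14176515 0.22060244]
```

View pics/w5.png

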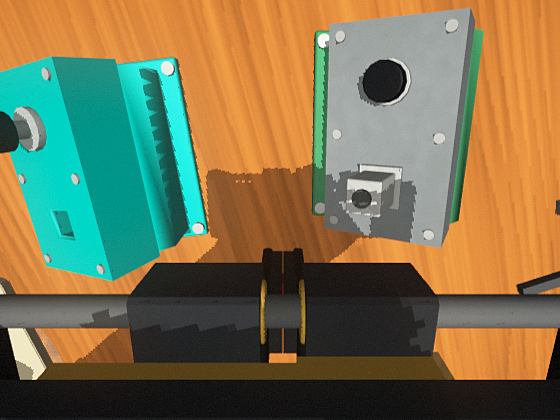

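The cap is fully in: its top at (386,82) stands 19.8 mm off the face. The flange is centred at block (0.2, -40.1) mm and seated, and the gripper is clear of everything. Handing in.

```bash
python3 -c "
from cell import bot
print(bot.finish_job())"
```

```text
the job is handed in; nothing more can be done
None
```

The job is handed in at about 19 s of 43 s: camera checks showed the square tool seated in the grey stand's socket and the locking cap fully pressed (19.8 mm off the face, 20 mm nominal), with the gripper clear; the hand-in call returned no verdict.

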